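# Close the bench caliper onto the hollow spacer

### The job

Check the diameter of the hollow spacer, the short aluminium tube, not the solid rod or the block beside it: stand it upright on the table between the open jaws of the bench caliper and let go of it. Then gently slide the moving jaw up until both jaws touch the tube, without forcing it so that the jaw tilts, and leave it closed on the tube.

Things in the scene. Friction and masses are not known exactly. Their poses are not given: they have to be found in the camera images.
- tube_center (a point): Centre (half-way up, 30 mm above its foot) of the hollow aluminium spacer tube, standing upright and loose on the table: outer diameter 44 mm, bore 30 mm, height 60 mm, about 0.13 kg. z is its axis. A solid aluminium rod (36 mm across) and a square aluminium block (40 mm), both also 60 mm tall, stand near it.
- caliper: Steel bench caliper, fixed on the table. Origin: on the table under the fixed jaw's face, mid-jaw, where a part should stand. x: along the beam from fixed to sliding jaw; y: from the part's place to the beam; z up. Jaws: y = -25 to +60 mm, 18 mm thick, 22 mm high, bare table between them. Beam centred on y = +55 mm, nearest metal of beam or carriage at y = +37 mm, up to 24 mm high.
- gap (a joint): Opening between the jaw faces in m: the fixed face is at caliper x = 0, the sliding face at x = gap. 0 shut to 0.11 wide open; starts at 0.09 to 0.105 and stays where left (sliding friction about 2 N). Closed on the 44 mm tube it reads about 0.044. Pressing harder tilts the jaw, which has springy play about the vertical: about 4 degrees at 10 N, 9 at 20 N.
- jaw_grip (a point): Point on the sliding jaw's upright grip, 50 mm above the table: a dark steel bar, 16 mm along caliper x, 20 mm along y, from the carriage (24 mm high) up to 69 mm, over the beam at caliper x = gap + 30 mm, y = +55 mm. Its axes are the sliding jaw's, parallel to the caliper's while the jaw is square.

How it is judged:
By the outcome, as a careful person would: the job done as asked, in the order asked, and still so for the second after the job is handed in, with the robot touching nothing.
It also fails if it takes over 48 s, if anything falls off the work surface, if the arm or the gripper's body presses on something with over 40 N, if the wrist force passes 120 N, or if a joint passes its speed limit or range.

### The arm

A 6-joint arm with a two-finger parallel gripper is mounted at the origin on the work surface. World frame = base frame: x ahead of the robot, y to its left, z up, the work surface at z = 0. Lengths are in m, angles in rad, forces in N, time in s.
With the tool pointing down it reaches from about 0.25 to 0.85 m from the base axis. Payload 12.5 kg.
Tool frame: the origin (TCP) lies at the very end of the fingers, on their centre line; the grasp point (between the pads) lies behind it (arm.hold_point_z is the z of the grasp point in the tool frame, in m); z points along the fingers, y is the direction in which the jaws open and shut (so a half turn about z gives the same grasp; the last joint's range is limited). The gripper opens to 93 mm and grips with 3 to 60 N. Pads are 15 mm wide; open, the fingers measure 128 mm over their backs; the gripper's body (75 mm by 188 mm) begins 65 mm behind the grasp point.
Start: joints at [-1.284, 0.351, 1.652, -0, 1.139, -0.085], TCP at [0.2, -0.512, 0.191] pointing down, gripper open.
Joint ranges: [-2.75, 2.75], [-0.79, 2.1], [0.01, 2.65], [-1.57, 4.71], [0.07, 3.14], [-2.87, 2.87]. Speed limits (rad/s): [2.22, 2.22, 2.79, 3.14, 3.14, 3.14].

### API

Orientations are given as a unit quaternion [x, y, z, w].
In Python, from bench import arm, viewer, find_in gives the robot as it stands.
- The arm moves only by the tool arm_command, never from a script. Its argument "rows" is a list of rows, each a list of 3 entries, a list of its own where there are three numbers: the closure, from 0 (fully open) to 1 (shut), then the shift along the world's x, y, z in mm, then the turn, a rotation vector about the world's x, y, z in rad. In form: [[grip, [dx, dy, dz], [wx, wy, wz]], ...]. A call has 1 to 20 rows; each row is the pose to reach, as a shift and turn from the pose commanded when the call began; what a row does not reach only later rows make up. A row lasts 1/12 s, in which the tool goes at most 41.7 mm and 7.16 degrees, less where a joint would pass 70% of its speed; a pose out of reach is approached as far as the arm can. A call with a gripper value outside its range is refused whole. The fingers move at their own pace and stop on an object; "newtons" is the grip in N (left out, the last holds). Time passes only in rows, so rows that repeat a pose let the fingers close. It gives the time, the measured TCP pose, the force and the opening at its end, in the units of the state.
- arm.get_state(): the state, without advancing time (a new reading comes with each control period).
- viewer.read_camera(name): name is "scene" or "top" or "wrist"; returns the picture (400x640x3 uint8, red, green, blue); there is no depth.
- viewer.calibration(name): a dict with "vertical_fov" (degrees; the focal length in pixels is half the picture's height over the tangent of half this angle, whatever the lens; pixels are square), "cx", "cy" (the principal point, pixels), "D" ([k1, k2, p1, p2, k3] as OpenCV has them; the pictures are not rectified), "extrinsics" (4x4, takes a point from camera to world coordinates). Camera axes: x right, y up, looking along -z (the intrinsics and any distortion apply to the point x, -y, -z); pixel columns grow to the right and rows downward; lengths in m; the calibration is good to about 2 mm. A picture is of the moment at which its call begins: read the wrist's pose just before it. calibration takes no time and is no camera call; for the wrist camera it gives the pose at the moment of the call.
- arm.job_done(): hands the job in, once; it reports no verdict.
Trained networks look in the newest picture that a camera, given by its name, has taken for a name from the list of things; names that differ only in an ending like _2 or _b are one class to them, and where a whole thing is asked for, a point or a joint stands for the part that bears it (a point fixed in the world has none). Each returns a list of dicts, best first, with "confidence" (0 to 1); they miss things now and then, are a little off and sometimes report something else, mostly with a low value. They report only what shows in the picture. A call takes as long as a camera call.
- find_in(camera, thing): "location" ([row, column] as shares, 0 to 1, of the picture: columns of its width, rows of its height, amid what is visible of it).
The state is a dict: "clock": time; "qpos": joint angles; "joint_vel": joint speeds; "joint_efforts": joint torques, N m; "eef_pos": TCP position; "tool_rot": TCP orientation; "ft_force": force on the tool from outside, world axes, zero at the start; "moment": the same for the moment, N m; "finger_gap": opening from 0.0 (shut) to 1.0 (fully open).
Only numpy, scipy, OpenCV 4.12 (cv2) and the standard library are available. Lean on these libraries where they do the work, as an engineer would, in place of code of your own. Each camera call takes 0.05 s, during which the arm holds its last target. There are 200 camera calls.

## Working session

There is one attempt and no reset: what is moved stays moved. The work goes in short steps, Python scripts to look and compute and a tool call to move; the robot and the scene stay as the last step left them, time stands still between calls to the robot, and variables do not carry over. Pictures are saved under pics/ and viewed, about 8 in all and at most 12, crops included, and the job is handed in when it is done.

Besides the shell and the picture viewer there is one more tool, called after ">>>" by a JSON object that holds its "method" and its "body". arm_command: Moves the arm, as the interface text tells. Its arguments: {"type":"object","properties":{"rows":{"type":"array","items":{"type":"array"}},"newtons":{"type":"number"}},"required":["rows"]}

```bash
mkdir -p pics; ls
cat > h.py <<'E'
import numpy as np, cv2
from bench import arm, viewer, find_in
def K(c):
    f=200/np.tan(np.radians(c["vertical_fov"])/2)
    return np.array([[f,0,c["cx"]],[0,f,c["cy"]],[0,0,1.]])
def ray(c,px):
    u=cv2.undistortPoints(np.array([[px]],float),K(c),np.array(c["D"],float))[0,0]
    E=np.array(c["extrinsics"]); d=E[:3,:3]@np.array([u[0],-u[1],-1]); return E[:3,3],d
def atz(c,px,z):
    o,d=ray(c,px); return o+d*(z-o[2])/d[2]
def proj(c,P):
    E=np.array(c["extrinsics"]); q=(np.array(P,float).reshape(-1,3)-E[:3,3])@E[:3,:3]; q=q*[1,-1,-1]
    return cv2.projectPoints(q,np.zeros(3),np.zeros(3),K(c),np.array(c["D"],float))[0][:,0]
def tri(rs):
    A=0;b=0
    for o,d in rs:
        d=d/np.linalg.norm(d); M=np.eye(3)-np.outer(d,d); A=A+M; b=b+M@o
    x=np.linalg.solve(A,b); return x,[np.linalg.norm(np.cross(x-o,d/np.linalg.norm(d))) for o,d in rs]
def shot(n,f):
    c=viewer.calibration(n); im=viewer.read_camera(n); cv2.imwrite(f"pics/{f}.png",im[:,:,::-1]); return c,im
def find(n,t):
    return [(round(640*r["location"][1],1),round(400*r["location"][0],1),round(r["confidence"],2)) for r in find_in(n,t)]
E
python3 - <<'E'
from h import *
s=arm.get_state(); print(s, arm.hold_point_z)
C={}
for n in ("scene","top","wrist"):
    C[n],_=shot(n,n+"0"); print(n,np.round(C[n]["extrinsics"],3).tolist(),C[n]["vertical_fov"])
    for t in ("tube_center","caliper","jaw_grip","gap"):
        r=find(n,t); print(t,[(x,np.round(atz(C[n],x[:2],.03),3).tolist()) for x in r[:4]])
a=np.vstack([cv2.imread(f"pics/{n}0.png") for n in("scene","top")])
cv2.imwrite("pics/a.png",cv2.resize(a,None,fx=.75,fy=.75,interpolation=cv2.INTER_AREA))
E
```

```text
pics
{'clock': 0.0, 'qpos': array([-1.28361178e+00,  3.51264453e-01,  1.65247219e+00, -2.95845613e-05,
        1.13911960e+00, -8.45906404e-02]), 'joint_vel': array([-0.0018234 , -0.00042022,  0.00017685,  0.00091067, -0.00018105,
        0.00021301]), 'joint_efforts': array([-4.56117414e-04, -4.97329545e+01, -2.85256273e+01,  6.98501361e-02,
        2.57619156e-02, -1.03004832e-04]), 'eef_pos': array([ 0.19970245, -0.51202199,  0.19036773]), 'tool_rot': array([ 9.82771252e-01,  1.84824964e-01, -7.72519357e-05, -6.27196771e-04]), 'ft_force': array([0.19290416, 0.54403001, 0.09738158]), 'moment': array([-0.07500814, -0.03420198,  0.07617758]), 'finger_gap': 1.0002387949171785} -0.0188
scene [[0.393, -0.52, 0.759, 1.014], [0.919, 0.242, -0.31, -0.103], [-0.023, 0.819, 0.573, 0.433], [0.0, 0.0, 0.0, 1.0]] 55.36178464289653
tube_center [((395.1, 170.1, 0.65), [0.462, 0.284, 0.03]), ((196.1, 270.2, 0.65), [0.578, -0.126, 0.03])]
caliper [((208.4, 264.0, 0.85), [0.573, -0.107, 0.03])]
jaw_grip [((199.7, 272.2, 0.92), [0.584, -0.122, 0.03])]
gap [((196.2, 269.4, 0.56), [0.576, -0.126, 0.03]), ((208.0, 261.9, 0.18), [0.568, -0.107, 0.03])]
top [[-0.008, 0.984, -0.175, 0.403], [-1.0, -0.012, -0.022, 0.078], [-0.024, 0.175, 0.984, 0.725], [0.0, 0.0, 0.0, 1.0]] 50.260688078213896
tube_center [((199.5, 244.9, 0.8), [0.45, 0.292, 0.03])]
caliper [((428.4, 172.1, 0.6), [0.568, -0.09, 0.03])]
jaw_grip [((442.0, 175.7, 0.58), [0.561, -0.112, 0.03])]
gap [((444.0, 177.2, 0.64), [0.559, -0.115, 0.03])]
wrist [[0.363, 0.891, 0.271, 0.276], [-0.932, 0.347, 0.106, -0.483], [0.001, -0.291, 0.957, 0.386], [0.0, 0.0, 0.0, 1.0]] 60.41616862974573
tube_center []
caliper []
jaw_grip []
gap []
```

View pics/a.png

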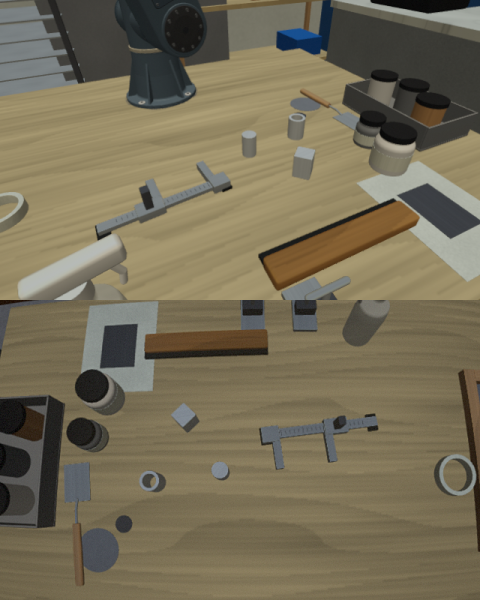

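Top half (scene) shows the tube at about (395,168), with the rod and block beside it. In the top camera, in full-resolution pixels, the tube is at (200,241), the rod at (293,227) and the block at (245,156). The caliper's fixed jaw is on the left at (370,185), and the sliding jaw with its grip is at (445,175). The networks' tube hit at (199.5,245) agrees with the picture. Next I look at the caliper from above with the wrist camera.

>>> {"method": "arm_command", "body": {"rows": [[0,[30,40,10],[0,0,0]],[0,[55,70,15],[0,0,0]],[0,[80,105,25],[0,0,0]],[0,[105,140,35],[0,0,0]],[0,[130,170,40],[0,0,0]],[0,[155,200,45],[0,0,0]],[0,[180,230,50],[0,0,0]],[0,[205,265,60],[0,0,0]],[0,[230,300,60],[0,0,0]],[0,[255,330,60],[0,0,0]],[0,[280,360,60],[0,0,0]],[0,[300,390,60],[0,0,0]],[0,[315,410,60],[0,0,0]],[0,[320,420,60],[0,0,0]],[0,[320,420,60],[0,0,0]],[0,[320,420,60],[0,0,0]]]}}

```text
clock: 2.08
eef_pos: [0.5194, -0.0927, 0.2508]
tool_rot: [0.983, 0.185, -0.0, 0.0]
ft_force: [-0.8, -0.6, 0.6]
finger_gap: 1.001
```

Run:
```python
from h import *
s=arm.get_state(); print(s["eef_pos"],s["clock"])
c,_=shot("wrist","w1"); np.save("w1.npy",c,allow_pickle=True)
for t in ("caliper","jaw_grip","gap"):
    print(t,[(x,np.round(atz(c,x[:2],.03),3).tolist()) for x in find("wrist",t)])
```

```text
[ 0.51941061 -0.09273958  0.25077547] 2.0833
caliper [((329.7, 131.3, 0.74), [0.566, -0.086, 0.03])]
jaw_grip [((352.0, 143.1, 0.93), [0.562, -0.116, 0.03])]
gap [((351.3, 143.3, 0.61), [0.562, -0.116, 0.03])]
```

View pics/w1.png

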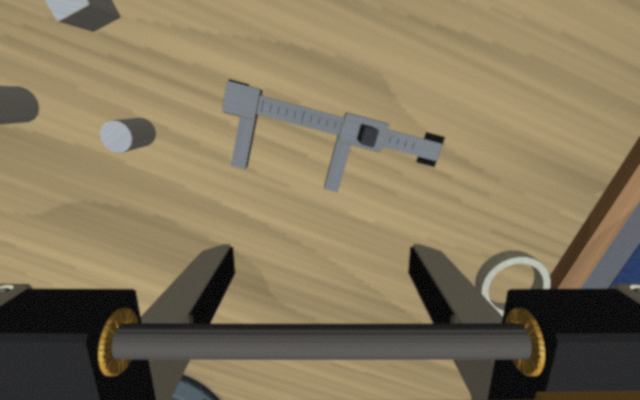

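Wrist picture: fixed jaw tip at about (240,167), sliding jaw tip at (332,189), grip at (368,135) and beam end at (440,150). I'll crop and enlarge it to get the corners.

Run:
```python
from h import *
im=cv2.imread("pics/w1.png")[70:210,210:370]
cv2.imwrite("pics/w1c.png",cv2.resize(im,None,fx=5,fy=4.0,interpolation=cv2.INTER_CUBIC))
```

```text
(no output)
```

View pics/w1c.png

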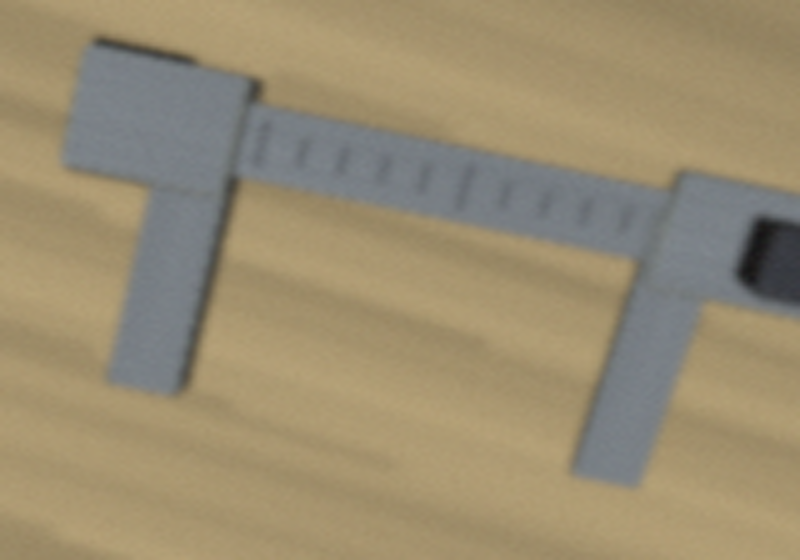

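```bash
cat > fit.py <<'E'
from h import *
from scipy.optimize import least_squares
c=np.load("w1.npy",allow_pickle=True).item()
P=lambda x,y:np.array([210+x/5,70+y/4])
w=lambda x,y:atz(c,P(x,y),.022)[:2]
# fixed tip corners, then inner/outer edge points; sliding likewise
fi0,fi1,fo0,fo1=w(180,390),w(224,200),w(107,382),w(148,195)
si0,si1,so0,so1=w(573,473),w(635,262),w(638,487),w(698,300)
def res(p):
    x,y,t,g=p;R=np.array([[np.cos(t),np.sin(t)],[-np.sin(t),np.cos(t)]])
    L=lambda q:R@(q-[x,y])
    return [*(L(fi0)-[0,-.025]),L(fi1)[0],*(L(fo0)-[-.018,-.025]),L(fo1)[0]+.018,*(L(si0)-[g,-.025]),L(si1)[0]-g,*(L(so0)-[g+.018,-.025]),L(so1)[0]-g-.018]
r=least_squares(res,[.55,-.05,-1.5,.1],loss="soft_l1",f_scale=.001)
print("pose",r.x,np.round(1000*np.array(res(r.x)),1))
x,y,t,g=r.x;X=np.array([np.cos(t),np.sin(t)]);Y=np.array([-X[1],X[0]])
W=lambda a,b:np.array([x,y])+a*X+b*Y
print("X",X,"bar",W(g+.03,.055),"place",W(.027,0))
print("bar top px",proj(c,[*W(g+.03,.055),.069]))
# grip centre height from top+wrist detections
ct=viewer.calibration("top")
print("tri bar",tri([ray(c,(352,143.1)),ray(ct,(442,175.7))]))
print("tri bar top (368.5,136 wrist)",atz(c,(368.5,135.5),.069))
E
python3 fit.py
```

```text
pose [ 0.5087994  -0.002762   -1.44453455  0.10087883] [ 0.2  1.8 -0.1  0.  -0.2 -0.1  1.1 -0.2 -0.6  0.3 -0.6 -0.7]
X [ 0.12592657 -0.99203957] bar [ 0.57984269 -0.12567301] place [ 0.51219941 -0.02954706]
bar top px [[369.23166285 135.53805288]]
tri bar (array([ 0.56252828, -0.11597746,  0.02189275]), [np.float64(0.0016330332955564373), np.float64(0.0016330332955565234)])
tri bar top (368.5,136 wrist) [ 0.57959139 -0.12491991  0.069     ]
```

>>> {"method": "arm_command", "body": {"rows": [[0,[-5,40,-5],[0,0,0]],[0,[-10,75,-10],[0,0,0]],[0,[-20,110,-15],[0,0,0]],[0,[-30,150,-20],[0,0,0]],[0,[-40,190,-30],[0,0,0]],[0,[-50,225,-35],[0,0,0]],[0,[-60,260,-40],[0,0,0]],[0,[-70,295,-45],[0,0,0]],[0,[-80,330,-50],[0,0,0]],[0,[-85,360,-50],[0,0,0]],[0,[-90,375,-50],[0,0,0]],[0,[-90,375,-50],[0,0,0]],[0,[-90,375,-50],[0,0,0]]]}}

```text
clock: 3.37
eef_pos: [0.4299, 0.2822, 0.201]
tool_rot: [0.983, 0.185, 0.0, 0.0]
ft_force: [-0.1, -0.5, 0.0]
finger_gap: 0.999
```

Run:
```python
from h import *
s=arm.get_state(); print(s["eef_pos"],s["clock"],s["qpos"])
c,_=shot("wrist","w2"); np.save("w2.npy",c,allow_pickle=True)
for t in ("tube_center",):
    print(t,[(x,np.round(atz(c,x[:2],.03),3).tolist()) for x in find("wrist",t)])
```

```text
[0.4298853  0.28216349 0.20095669] 3.3667 [ 4.90432145e-01  2.74959606e-01  1.73104307e+00 -2.68539657e-04
  1.13565880e+00  1.68895610e+00]
tube_center [((325.9, 165.1, 0.92), [0.445, 0.282, 0.03]), ((635.3, 236.2, 0.75), [0.499, -0.083, 0.03])]
```

View pics/w2.png

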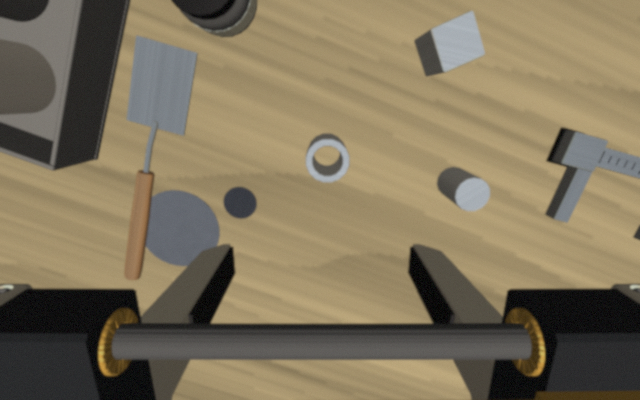

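The wrist view shows the tube's ring, with its bore, at about (327,160). The rod is at (471,194), the block at (455,45) and the caliper's fixed jaw on the right. I'll fit the rim in the wrist and top views.

Run:
```python
from h import *
c=np.load("w2.npy",allow_pickle=True).item(); ct=viewer.calibration("top")
def ring(f,u,v,r):
    g=cv2.cvtColor(cv2.imread(f),cv2.COLOR_BGR2HSV); 
    m=((g[:,:,1]<50)&(g[:,:,2]>135)).astype(np.uint8); k=np.zeros_like(m); cv2.circle(k,(u,v),r,1,-1); m*=k
    n,l,st,_=cv2.connectedComponentsWithStats(m); i=1+np.argmax(st[1:,4]); 
    cn=max(cv2.findContours((l==i).astype(np.uint8),cv2.RETR_EXTERNAL,cv2.CHAIN_APPROX_NONE)[0],key=len)
    e=cv2.fitEllipse(cv2.convexHull(cn)); print(f,e,st[i]); return e[0]
a=ring("pics/w2.png",327,160,32); b=ring("pics/top0.png",200,241,22)
print("z.06:",atz(c,a,.06),atz(ct,b,.06)); print(tri([ray(c,a),ray(ct,b)]))
p=atz(c,a,.06); 
for q in ([0,.022],[0,-.022]): print(proj(c,[p[0]+q[0],p[1]+q[1],.06]))
print("rod",atz(c,(471,194),.06))
```

```text
pics/w2.png ((327.1046447753906, 160.5293426513672), (43.76106262207031, 44.79981994628906), 85.27780151367188) [305 139  45  44 837]
pics/top0.png ((198.3133087158203, 240.49746704101562), (25.209335327148438, 26.21338653564453), 39.24197006225586) [186 228  26  26 225]
z.06: [0.45477727 0.28484038 0.06      ] [0.45477562 0.28517459 0.06      ]
(array([0.45479902, 0.28493269, 0.06062982]), [np.float64(8.52801050407013e-05), np.float64(8.528010504070774e-05)])
[[306.16874314 152.39469584]]
[[347.75318789 168.55731671]]
rod [0.47622219 0.13618533 0.06      ]
```

>>> {"method": "arm_command", "body": {"rows": [[0,[20,3,0],[0,0,-0.1]],[0,[25,3,-20],[0,0,-0.2]],[0,[25,3,-60],[0,0,-0.245]],[0,[25,3,-95],[0,0,-0.245]],[0,[25,3,-125],[0,0,-0.245]],[0,[25,3,-150],[0,0,-0.245]],[0,[25,3,-162],[0,0,-0.245]],[0,[25,3,-168],[0,0,-0.245]],[0,[25,3,-168],[0,0,-0.245]],[0.6,[25,3,-168],[0,0,-0.245]],[0.6,[25,3,-168],[0,0,-0.245]],[0.6,[25,3,-168],[0,0,-0.245]],[0.6,[25,3,-168],[0,0,-0.245]],[0.8,[25,3,-168],[0,0,-0.245]],[0.8,[25,3,-168],[0,0,-0.245]],[0.8,[25,3,-168],[0,0,-0.245]],[0.8,[25,3,-168],[0,0,-0.245]]], "newtons": 15}}

```text
clock: 4.88
eef_pos: [0.4548, 0.2856, 0.033]
tool_rot: [0.998, 0.063, 0.0, 0.0]
ft_force: [0.5, -0.2, -0.4]
finger_gap: 0.473
```

>>> {"method": "arm_command", "body": {"rows": [[0.8,[0,0,15],[0,0,0]],[0.8,[0,0,45],[0,0,0]],[0.8,[0,0,80],[0,0,0]],[0.8,[2,-10,100],[0,0,0]],[0.8,[6,-35,105],[0,0,0]],[0.8,[12,-65,105],[0,0,0]],[0.8,[18,-100,105],[0,0,0]],[0.8,[24,-135,105],[0,0,0]],[0.8,[31,-170,105],[0,0,0]],[0.8,[37,-205,105],[0,0,0]],[0.8,[44,-240,105],[0,0,0]],[0.8,[50,-275,100],[0,0,0]],[0.8,[55,-300,85],[0,0,0]],[0.8,[57,-312,65],[0,0,0]],[0.8,[57,-315,50],[0,0,0]],[0.8,[57,-315,40],[0,0,0]],[0.8,[57,-315,40],[0,0,0]],[0.8,[57,-315,40],[0,0,0]]]}}

```text
clock: 6.38
eef_pos: [0.5118, -0.0289, 0.073]
tool_rot: [0.998, 0.064, -0.0, -0.0]
ft_force: [-1.2, -0.5, -0.3]
finger_gap: 0.198
```

```bash
cat >> h.py <<'E'
def W(a,b,z=0):
    x,y,t=0.5088,-.00276,-1.44453; return [x+a*np.cos(t)-b*np.sin(t),y+a*np.sin(t)+b*np.cos(t),z]
E
python3 - <<'E'
from h import *
s=arm.get_state(); print(s["eef_pos"],s["finger_gap"])
c,_=shot("wrist","w3"); d,_=shot("scene","s3")
im=np.vstack([cv2.imread("pics/w3.png")[0:300],cv2.imread("pics/s3.png")[150:400]])
cv2.imwrite("pics/b.png",im)
E
```

```text
[ 0.51176182 -0.02893423  0.07301412] 0.19790279352164258
```

View pics/b.png

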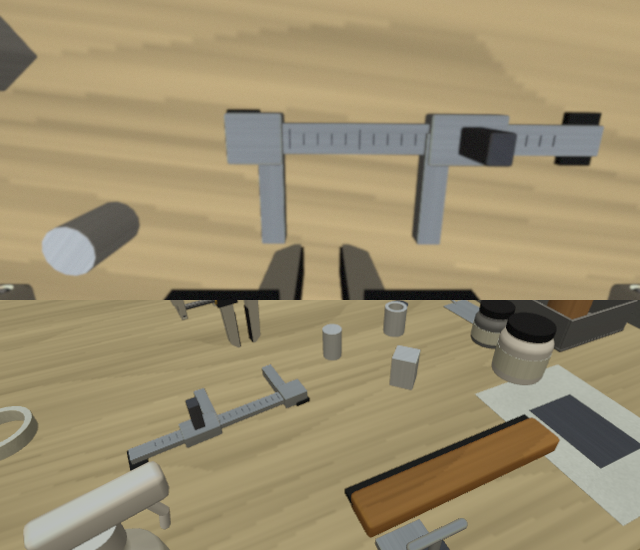

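The gripper came up empty: opening 0.20, and the tube still stands in its old place in the scene view at (395,318) of the lower half. I lifted before the grip force had built up. I'll go back, relocate the tube and grip it for longer and more firmly.

>>> {"method": "arm_command", "body": {"rows": [[0,[0,10,30],[0,0,0]],[0,[-5,30,60],[0,0,0]],[0,[-15,60,90],[0,0,0]],[0,[-25,95,110],[0,0,0]],[0,[-35,130,127],[0,0,0]],[0,[-45,165,127],[0,0,0]],[0,[-55,200,127],[0,0,0]],[0,[-65,235,127],[0,0,0]],[0,[-75,270,127],[0,0,0]],[0,[-80,300,127],[0,0,0]],[0,[-82,311,127],[0,0,0]],[0,[-82,311,127],[0,0,0]],[0,[-82,311,127],[0,0,0]]]}}

```text
clock: 7.57
eef_pos: [0.4298, 0.2816, 0.2004]
tool_rot: [0.998, 0.064, 0.0, 0.0]
ft_force: [-0.3, -0.2, -0.5]
finger_gap: 0.994
```

```bash
cat >> h.py <<'E'
def ring(f,u,v,r):
    g=cv2.cvtColor(cv2.imread(f),cv2.COLOR_BGR2HSV)
    m=((g[:,:,1]<50)&(g[:,:,2]>135)).astype(np.uint8); k=np.zeros_like(m); cv2.circle(k,(int(u),int(v)),r,1,-1); m*=k
    n,l,st,_=cv2.connectedComponentsWithStats(m); i=1+np.argmax(st[1:,4])
    cn=max(cv2.findContours((l==i).astype(np.uint8),cv2.RETR_EXTERNAL,cv2.CHAIN_APPROX_NONE)[0],key=len)
    e=cv2.fitEllipse(cv2.convexHull(cn)); print(f,np.round(e[0],1),np.round(e[1],1)); return e[0]
E
python3 - <<'E'
from h import *
s=arm.get_state(); print(s["eef_pos"],s["clock"],s["finger_gap"])
c,_=shot("wrist","w4"); r=find("wrist","tube_center"); print(r)
a=ring("pics/w4.png",r[0][0],r[0][1],36); print(atz(c,a,.06))
E
```

```text
[0.4297729  0.28157291 0.20038165] 7.5667 0.9943084352033977
[(319.3, 163.2, 0.74)]
pics/w4.png [320.5 159.8] [43.9 44.7]
[0.4547761  0.28477325 0.06      ]
```

>>> {"method": "arm_command", "body": {"rows": [[0,[20,3,-20],[0,0,0]],[0,[25,3,-60],[0,0,0]],[0,[25,3,-95],[0,0,0]],[0,[25,3,-125],[0,0,0]],[0,[25,3,-150],[0,0,0]],[0,[25,3,-162],[0,0,0]],[0,[25,3,-168],[0,0,0]],[0,[25,3,-168],[0,0,0]],[1,[25,3,-168],[0,0,0]],[1,[25,3,-168],[0,0,0]],[1,[25,3,-168],[0,0,0]],[1,[25,3,-168],[0,0,0]],[1,[25,3,-168],[0,0,0]],[1,[25,3,-168],[0,0,0]],[1,[25,3,-168],[0,0,0]],[1,[25,3,-168],[0,0,0]],[1,[25,3,-168],[0,0,0]],[1,[25,3,-168],[0,0,0]]], "newtons": 30}}

```text
clock: 9.17
eef_pos: [0.4556, 0.2854, 0.0327]
tool_rot: [0.998, 0.063, 0.001, -0.001]
ft_force: [-1.1, 2.3, 4.3]
finger_gap: 0.336
```

>>> {"method": "arm_command", "body": {"rows": [[1,[0,0,0],[0,0,0]],[1,[0,0,5],[0,0,0]],[1,[0,0,15],[0,0,0]],[1,[0,0,30],[0,0,0]],[1,[0,0,45],[0,0,0]],[1,[0,0,50],[0,0,0]],[1,[0,0,50],[0,0,0]]]}}

```text
clock: 9.75
eef_pos: [0.4556, 0.2849, 0.0835]
tool_rot: [0.998, 0.063, 0.001, -0.0]
ft_force: [0.5, -0.7, -0.7]
finger_gap: 0.008
```

The fingers shut on nothing again, so I need to look at where the tube is relative to them.

Run:
```python
from h import *
s=arm.get_state(); print(s["eef_pos"],s["clock"],s["finger_gap"])
c,_=shot("wrist","w5"); d,_=shot("scene","s5"); t,_=shot("top","t5")
for n,k in (("wrist",c),("scene",d),("top",t)):
    print(n,find(n,"tube_center"),"tcp px",proj(k,s["eef_pos"]))
im=np.vstack([cv2.imread("pics/w5.png")[:,:],cv2.resize(cv2.imread("pics/s5.png")[100:250,300:460],None,fx=2,fy=1.3)[:195].repeat(2,1)])
a=cv2.imread("pics/w5.png")
b=cv2.resize(cv2.imread("pics/s5.png")[110:230,310:470],(320,240)); e=cv2.resize(cv2.imread("pics/t5.png")[180:300,120:280],(320,240))
cv2.imwrite("pics/c.png",np.vstack([a[:350],np.hstack([b,e])]))
```

```text
[0.45555404 0.28491579 0.08348775] 9.75 0.00797732508389267
wrist [(315.4, 222.4, 0.7)] tcp px [[320.23543497 239.14115848]]
scene [(397.5, 168.8, 0.58)] tcp px [[396.33582288 144.98089895]]
top [(206.2, 254.2, 0.71)] tcp px [[193.87497901 238.80647738]]
```

View pics/c.png

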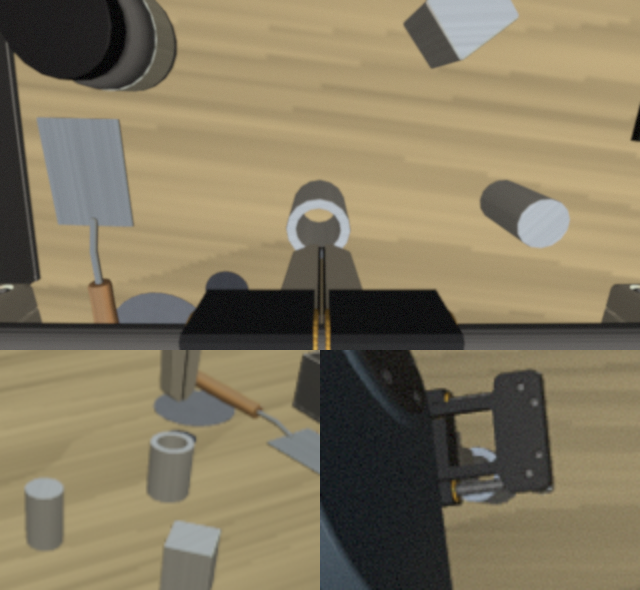

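Run:
```python
from h import *
s=arm.get_state(); c=viewer.calibration("wrist"); d=viewer.calibration("scene")
e=np.array(s["eef_pos"])
print("ring now z.06 from (319.5,228):",atz(c,(319.5,229),.06))
from scipy.spatial.transform import Rotation as R
r=R.from_quat(s["tool_rot"]).as_matrix(); print(np.round(r,3).tolist())
for n in (0,.01,.02,.03): print(n,[np.round(proj(c,e-r[:,2]*n+r[:,0]*x),0).tolist() for x in(-.0075,0,.0075)])
# scene tip: crop (162..195,400) -> u=310+x/2
print("scene tip pred",proj(d,[e]),proj(d,[e-r[:,2]*.02]))
im=cv2.imread("pics/s5.png"); cv2.imwrite("pics/d.png",np.hstack([cv2.resize(im[90:190,350:440],(360,400),interpolation=cv2.INTER_CUBIC),cv2.resize(cv2.imread("pics/w5.png")[190:290,270:370],(400,400),interpolation=cv2.INTER_CUBIC)]))
```

```text
ring now z.06 from (319.5,228): [0.4528362  0.28472947 0.06      ]
[[0.992, 0.127, -0.001], [0.127, -0.992, -0.001], [-0.001, 0.0, -1.0]]
0 [[[320.0, 250.0]], [[320.0, 239.0]], [[320.0, 228.0]]]
0.01 [[[320.0, 258.0]], [[320.0, 246.0]], [[320.0, 234.0]]]
0.02 [[[320.0, 265.0]], [[320.0, 253.0]], [[320.0, 241.0]]]
0.03 [[[320.0, 274.0]], [[320.0, 261.0]], [[320.0, 248.0]]]
scene tip pred [[395.70084876 145.81553487]] [[396.62303613 136.55158426]]
```

View pics/d.png

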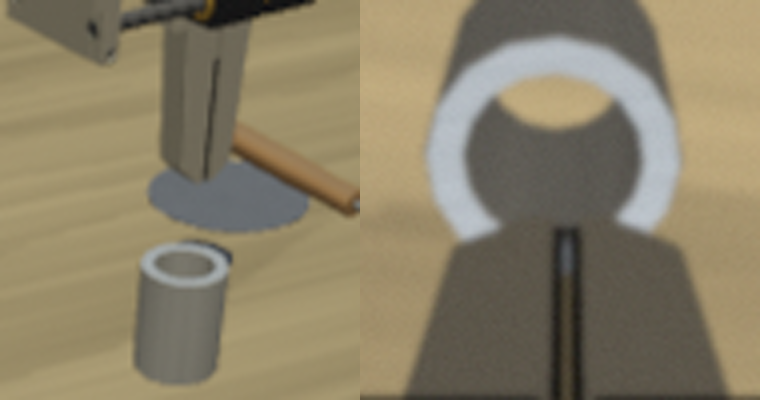

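Run:
```python
from h import *
e=np.array(arm.get_state()["eef_pos"]); c=viewer.calibration("wrist"); d=viewer.calibration("scene")
x,r=tri([ray(c,(321.5,247)),ray(d,(401.3,135))]); print(x,r,x-e)
print(proj(d,[e+[.0075,0,0]]),proj(d,[e+[.0075,0,.02]]),proj(d,[e+[-.0055,0,0]]))
# ring centre by wrist upper arc vs scene rim: crop rim centre (184,265)
print(tri([ray(c,(318.5,229)),ray(d,(350+184/4,90+265/4))]))
```

```text
[0.46350116 0.28602373 0.10920642] [np.float64(0.0020973926844848542), np.float64(0.002097392684484925)] [0.00905658 0.00162582 0.02794978]
[[397.78553508 147.44391884]] [[398.73617344 138.12959033]] [[394.19212789 144.63709804]]
(array([0.4531644 , 0.28648334, 0.05761836]), [np.float64(0.0017021577095727672), np.float64(0.0017021577095728553)])
```

The two views put the finger ends about 28 mm above the reported TCP. With TCP z = 0.033 the fingers closed at z ≈ 0.06, just over the tube's rim, which explains both misses. The tube still stands at (0.453, 0.285). I'll correct the height, closing fully and waiting longer before lifting.

>>> {"method": "arm_command", "body": {"rows": [[0,[-2,0,0],[0,0,0]],[0,[-2,0,0],[0,0,0]],[0,[-2,0,0],[0,0,0]],[0,[-2,0,0],[0,0,0]],[0,[-2,0,0],[0,0,0]],[0,[-2,0,0],[0,0,0]],[0,[-2,0,0],[0,0,0]],[0,[-2,0,0],[0,0,0]],[0,[-2,0,0],[0,0,0]],[0,[-2,0,0],[0,0,0]],[0,[-2,0,0],[0,0,0]],[0,[-2,0,-10],[0,0,0]],[0,[-2,0,-25],[0,0,0]],[0,[-2,0,-40],[0,0,0]],[0,[-2,0,-55],[0,0,0]],[0,[-2,0,-67],[0,0,0]],[0,[-2,0,-75],[0,0,0]],[0,[-2,0,-75],[0,0,0]]], "newtons": 20}}

```text
clock: 11.55
eef_pos: [0.4519, 0.2841, 0.0052]
tool_rot: [0.998, 0.063, -0.001, 0.001]
ft_force: [0.1, 0.8, 0.2]
finger_gap: 0.999
```

>>> {"method": "arm_command", "body": {"rows": [[1,[0,0,0],[0,0,0]],[1,[0,0,0],[0,0,0]],[1,[0,0,0],[0,0,0]],[1,[0,0,0],[0,0,0]],[1,[0,0,0],[0,0,0]],[1,[0,0,0],[0,0,0]],[1,[0,0,0],[0,0,0]],[1,[0,0,0],[0,0,0]],[1,[0,0,0],[0,0,0]],[1,[0,0,0],[0,0,0]],[1,[0,0,0],[0,0,0]],[1,[0,0,0],[0,0,0]]]}}

```text
clock: 12.55
eef_pos: [0.4529, 0.2847, 0.007]
tool_rot: [0.998, 0.063, 0.0, -0.0]
ft_force: [-0.4, 0.6, 3.1]
finger_gap: 0.466
```

>>> {"method": "arm_command", "body": {"rows": [[1,[0,0,15],[0,0,0]],[1,[0,0,45],[0,0,0]],[1,[0,0,80],[0,0,0]],[1,[2,-10,100],[0,0,0]],[1,[6,-35,105],[0,0,0]],[1,[12,-65,105],[0,0,0]],[1,[18,-100,105],[0,0,0]],[1,[25,-135,105],[0,0,0]],[1,[32,-170,105],[0,0,0]],[1,[38,-205,105],[0,0,0]],[1,[45,-240,105],[0,0,0]],[1,[51,-275,100],[0,0,0]],[1,[56,-300,85],[0,0,0]],[1,[58,-311,65],[0,0,0]],[1,[59,-314,55],[0,0,0]],[1,[59,-314,45],[0,0,0]],[1,[59,-314,45],[0,0,0]],[1,[59,-314,45],[0,0,0]]]}}

```text
clock: 14.05
eef_pos: [0.5115, -0.0284, 0.0518]
tool_rot: [0.998, 0.064, -0.0, -0.0]
ft_force: [-0.8, -0.1, -1.0]
finger_gap: 0.462
```

Run:
```python
from h import *
s=arm.get_state(); e=s["eef_pos"]; print(e,s["finger_gap"])
c,_=shot("wrist","w6"); d,_=shot("scene","s6")
print("wrist proj place floor",proj(c,[W(.027,0),W(0,-.025,.022),W(.1009,-.025,.022)]).round().tolist())
print("expected ring top", proj(c,[[e[0],e[1],.105]]), "scene foot", proj(d,[[e[0],e[1],.045]]))
cv2.imwrite("pics/e.png",np.hstack([cv2.imread("pics/w6.png")[:,100:500],cv2.resize(cv2.imread("pics/s6.png")[160:310,150:300],(400,400),interpolation=cv2.INTER_CUBIC)]))
```

```text
[ 0.5115288  -0.02841557  0.05184509] 0.462217876705592
wrist proj place floor [[322.0, 212.0], [284.0, 255.0], [425.0, 255.0]]
expected ring top [[319.9272561  283.77359119]] scene foot [[248.96941035 218.69324717]]
```

View pics/e.png

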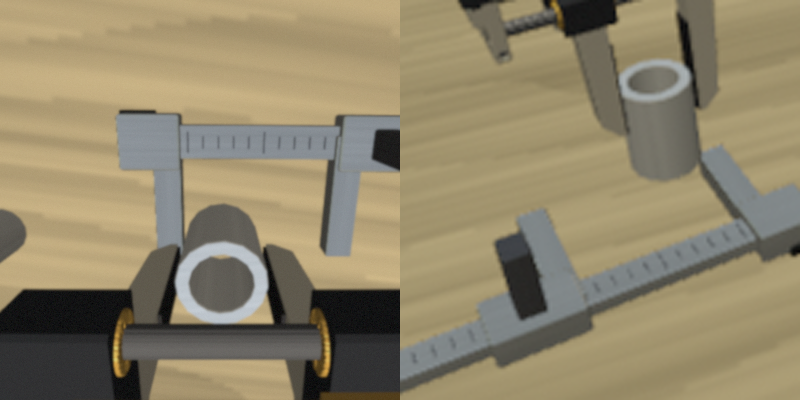

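The tube is held upright at wrist (321,283), within 2 px of the prediction. In the scene view it hangs between the jaws next to the fixed jaw, with the fingertips about half-way up. I'll lower it and let go.

>>> {"method": "arm_command", "body": {"rows": [[1,[1,-1,-8],[0,0,0]],[1,[1,-1,-16],[0,0,0]],[1,[1,-1,-24],[0,0,0]],[1,[1,-1,-31],[0,0,0]],[1,[1,-1,-37],[0,0,0]],[1,[1,-1,-41],[0,0,0]],[1,[1,-1,-44],[0,0,0]],[1,[1,-1,-45],[0,0,0]],[1,[1,-1,-45],[0,0,0]],[1,[1,-1,-45],[0,0,0]]]}}

```text
clock: 14.98
eef_pos: [0.513, -0.0305, 0.007]
tool_rot: [0.998, 0.063, 0.0, 0.0]
ft_force: [-0.3, -0.3, -1.0]
finger_gap: 0.464
```

>>> {"method": "arm_command", "body": {"rows": [[1,[0,0,-1],[0,0,0]],[1,[0,0,-1],[0,0,0]],[1,[0,0,-1],[0,0,0]]]}}

```text
clock: 15.23
eef_pos: [0.5132, -0.0304, 0.0069]
tool_rot: [0.998, 0.063, 0.0, 0.0]
ft_force: [-4.2, 1.2, 13.4]
finger_gap: 0.463
```

Upward force 13 N, so it is standing. I'll release.

>>> {"method": "arm_command", "body": {"rows": [[1,[0,0,1],[0,0,0]],[0.2,[0,0,1],[0,0,0]],[0.2,[0,0,1],[0,0,0]],[0.2,[0,0,1],[0,0,0]],[0.2,[0,0,1],[0,0,0]],[0.2,[0,0,1],[0,0,0]],[0.2,[0,0,1],[0,0,0]],[0.2,[0,0,1],[0,0,0]],[0.2,[0,0,10],[0,0,0]],[0.2,[0,0,30],[0,0,0]],[0.2,[0,0,60],[0,0,0]],[0.2,[0,0,90],[0,0,0]],[0.2,[-30,0,110],[0,0,0]],[0.2,[-40,0,120],[0,0,0]],[0.2,[-40,0,120],[0,0,0]],[0.2,[-40,0,120],[0,0,0]]]}}

```text
clock: 16.57
eef_pos: [0.4733, -0.0305, 0.1268]
tool_rot: [0.998, 0.063, 0.001, 0.0]
ft_force: [-0.1, 0.4, -0.0]
finger_gap: 0.802
```

Run:
```python
from h import *
s=arm.get_state(); e=s["eef_pos"]; print(e,s["finger_gap"],s["clock"])
c,_=shot("wrist","w7"); d,_=shot("scene","s7")
print(proj(c,[W(.026,0,.06),W(0,-.025,.022),W(.1009,-.025,.022),W(.1309,.055,.069)]).round(1).tolist())
r=find("wrist","tube_center"); print(r)
a=ring("pics/w7.png",*proj(c,[W(.026,0,.06)])[0],45); p=atz(c,a,.06)
o=np.array(W(0,0)); X=np.array(W(1,0))-o; Y=np.array(W(0,1))-o; print(p,"caliper",(p-o)@X,(p-o)@Y)
print("bar side mid, push point (x=gap+.038)",W(.1009+.038,.055))
cv2.imwrite("pics/f.png",np.hstack([cv2.imread("pics/w7.png")[:,150:550],cv2.resize(cv2.imread("pics/s7.png")[160:310,150:300],(400,400),interpolation=cv2.INTER_CUBIC)]))
```

```text
[ 0.47329347 -0.03049873  0.12678127] 0.8023426643600092 16.5667
[[324.3, 158.5], [294.6, 179.5], [407.7, 179.5], [475.1, 82.2]]
[(327.0, 166.3, 0.95)]
pics/w7.png [327.8 157.2] [56.2 57. ]
[ 0.51334436 -0.03115069  0.06      ] caliper 0.02873694423932149 0.0009329128511435196
bar side mid, push point (x=gap+.038) [np.float64(0.5808539715563087), np.float64(-0.1336280067203695), 0]
```

View pics/f.png

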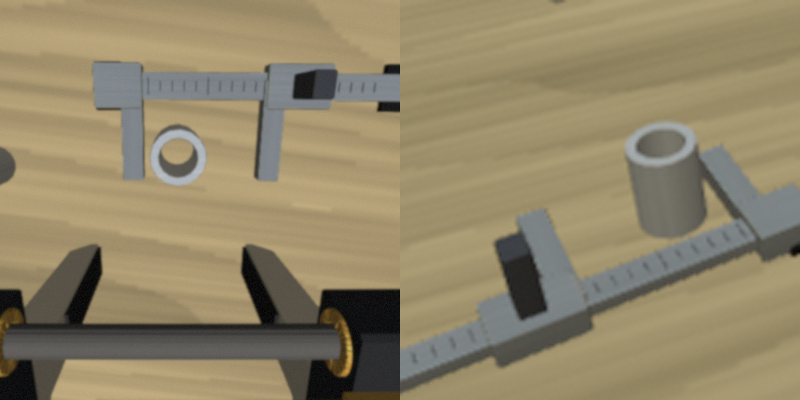

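The tube stands free between the jaws. The ring at wrist (328,157) puts it at caliper x = 28.7 mm, y = 0.9 mm. Next I go behind the grip with closed fingers.

>>> {"method": "arm_command", "body": {"rows": [[1,[25,-30,0],[0,0,0]],[1,[50,-60,0],[0,0,0]],[1,[75,-90,0],[0,0,0]],[1,[95,-115,0],[0,0,0]],[1,[107,-130,0],[0,0,0]],[1,[112,-136,0],[0,0,0]],[1,[112,-136,0],[0,0,0]],[1,[112,-136,-20],[0,0,0]],[1,[112,-136,-40],[0,0,0]],[1,[112,-136,-60],[0,0,0]],[1,[112,-136,-80],[0,0,0]],[1,[112,-136,-95],[0,0,0]],[1,[112,-136,-107],[0,0,0]],[1,[112,-136,-115],[0,0,0]],[1,[112,-136,-115],[0,0,0]],[1,[112,-136,-115],[0,0,0]]]}}

```text
clock: 18.05
eef_pos: [0.5848, -0.1661, 0.0112]
tool_rot: [0.998, 0.063, -0.0, -0.0]
ft_force: [0.1, -0.5, 0.2]
finger_gap: 0.005
```

Run:
```python
from h import *
s=arm.get_state(); e=s["eef_pos"]; print(e,s["finger_gap"],s["clock"])
c,_=shot("wrist","w8"); d,_=shot("scene","s8")
cv2.imwrite("pics/g.png",np.hstack([cv2.imread("pics/w8.png")[:,100:500],cv2.resize(cv2.imread("pics/s8.png")[160:310,100:250],(400,400),interpolation=cv2.INTER_CUBIC)]))
```

```text
[ 0.58482443 -0.16606388  0.01118445] 0.004521894248120336 18.05
```

View pics/g.png

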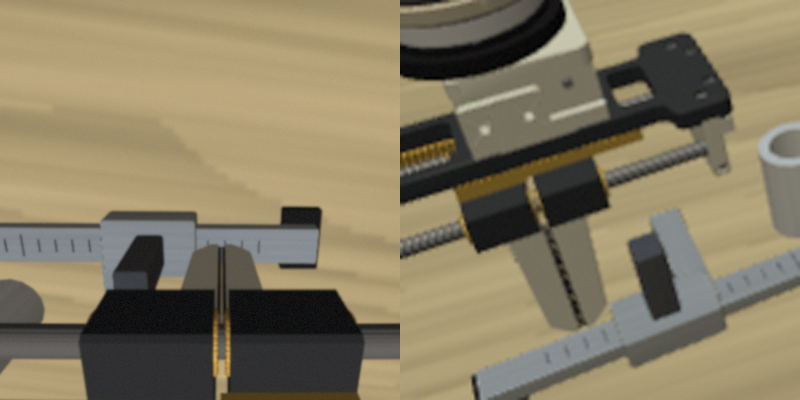

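The closed fingers are over the beam behind the grip bar. A bracket on the gripper body hangs at scene-crop (718,165), so I'll check its height against the tube's 60 mm before pushing.

Run:
```python
from h import *
d=viewer.calibration("scene"); px=(100+318*.375,160+172*.375)
o,k=ray(d,px)
for y in (-.05,-.06,-.07,-.08,-.09): print(y,np.round(o+k*(y-o[1])/k[1],3))
# finger right edge near bottom at crop (607,300): z?
for z in (.035,.04,.045,.05): print(z,atz(d,(100+207*.375,160+300*.375),z), atz(d,(100+270*.375,160+300*.375),z))
```

```text
-0.05 [ 0.014 -0.05  -0.331]
-0.06 [ 0.202 -0.06  -0.187]
-0.07 [ 0.391 -0.07  -0.043]
-0.08 [ 0.579 -0.08   0.1  ]
-0.09 [ 0.767 -0.09   0.244]
0.035 [ 0.57705313 -0.15074536  0.035     ] [ 0.59111907 -0.11959471  0.035     ]
0.04 [ 0.58253786 -0.15014695  0.04      ] [ 0.59642707 -0.11938771  0.04      ]
0.045 [ 0.5880226  -0.14954854  0.045     ] [ 0.60173507 -0.1191807   0.045     ]
0.05 [ 0.59350734 -0.14895012  0.05      ] [ 0.60704307 -0.1189737   0.05      ]
```

The bracket is at about z = 0.10 m, so it clears the tube. First I push to about 57 mm opening.

>>> {"method": "arm_command", "body": {"rows": [[1,[-1,5,0],[0,0,0]],[1,[-1,9,0],[0,0,0]],[1,[-2,13,0],[0,0,0]],[1,[-2,17,0],[0,0,0]],[1,[-3,21,0],[0,0,0]],[1,[-3,25,0],[0,0,0]],[1,[-4,29,0],[0,0,0]],[1,[-4,33,0],[0,0,0]],[1,[-5,37,0],[0,0,0]],[1,[-5,41,0],[0,0,0]],[1,[-6,45,0],[0,0,0]],[1,[-6,49,0],[0,0,0]],[1,[-7,53,0],[0,0,0]],[1,[-7,57,0],[0,0,0]],[1,[-7.5,59,0],[0,0,0]],[1,[-7.5,60,0],[0,0,0]]]}}

```text
clock: 19.48
eef_pos: [0.5772, -0.106, 0.0109]
tool_rot: [0.998, 0.064, -0.0, -0.0]
ft_force: [0.3, -2.5, 1.4]
finger_gap: 0.002
```

Run:
```python
from h import *
s=arm.get_state(); e=s["eef_pos"]; print(e,s["finger_gap"],s["clock"],s["ft_force"])
c,_=shot("wrist","w9"); d,_=shot("scene","s9");t,_=shot("top","t9")
cv2.imwrite("pics/k.png",np.hstack([cv2.imread("pics/w9.png")[:,50:450],cv2.resize(cv2.imread("pics/s9.png")[160:310,130:280],(400,400),interpolation=cv2.INTER_CUBIC)]))
```

```text
[ 0.57724218 -0.10601223  0.01090691] 0.0020696276344140735 19.4833 [ 0.265882   -2.5080559   1.38057674]
```

View pics/k.png

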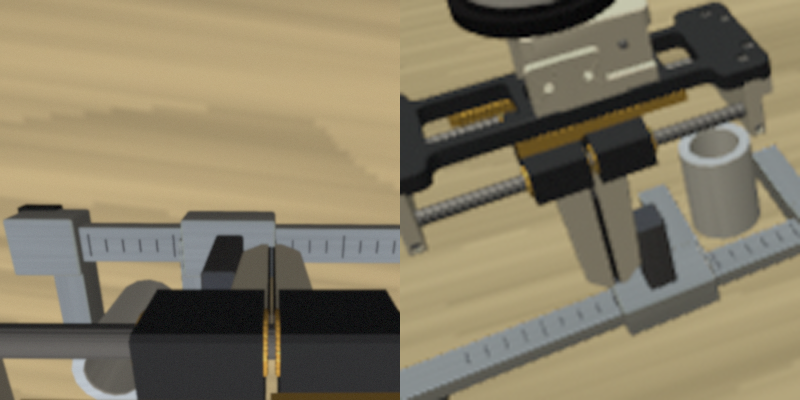

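The jaw is sliding (push 2.5 N) and the tube is still upright. I continue in small steps and watch the force.

>>> {"method": "arm_command", "body": {"rows": [[1,[-0.3,2,0],[0,0,0]],[1,[-0.5,4,0],[0,0,0]],[1,[-0.8,6,0],[0,0,0]],[1,[-1,8,0],[0,0,0]],[1,[-1,8,0],[0,0,0]]]}}

```text
clock: 20.05
eef_pos: [0.5762, -0.098, 0.0108]
tool_rot: [0.998, 0.063, -0.0, -0.0]
ft_force: [0.1, -2.4, -0.3]
finger_gap: 0.007
```

>>> {"method": "arm_command", "body": {"rows": [[1,[-0.1,1,0],[0,0,0]],[1,[-0.2,2,0],[0,0,0]],[1,[-0.2,2,0],[0,0,0]]]}}

```text
clock: 20.3
eef_pos: [0.576, -0.0963, 0.0109]
tool_rot: [0.998, 0.063, -0.0, -0.0]
ft_force: [0.2, -1.5, -0.7]
finger_gap: 0.008
```

>>> {"method": "arm_command", "body": {"rows": [[1,[-0.1,0.5,0],[0,0,0]],[1,[-0.1,1,0],[0,0,0]],[1,[-0.1,1,0],[0,0,0]]]}}

```text
clock: 20.55
eef_pos: [0.576, -0.0954, 0.0109]
tool_rot: [0.998, 0.063, -0.0, -0.0]
ft_force: [0.9, -2.7, -1.0]
finger_gap: 0.007
```

>>> {"method": "arm_command", "body": {"rows": [[1,[-0.1,0.5,0],[0,0,0]],[1,[-0.1,1,0],[0,0,0]],[1,[-0.1,1,0],[0,0,0]]]}}

```text
clock: 20.8
eef_pos: [0.5759, -0.0943, 0.0109]
tool_rot: [0.998, 0.063, -0.0, -0.0]
ft_force: [0.2, -3.0, -1.1]
finger_gap: -0.0
```

Run:
```python
from h import *
s=arm.get_state(); e=np.array(s["eef_pos"])
c,_=shot("wrist","w10"); print(s["ft_force"])
o=np.array(W(0,0)); X=np.array(W(1,0))-o; print("centre cal x",(e-o)@X,"gap est",(e-o)@X-.038-.0165)
```

```text
[ 0.22044196 -3.01596424 -1.13993104]
centre cal x 0.09925898837119812 gap est 0.04475898837119812
```

>>> {"method": "arm_command", "body": {"rows": [[1,[-0.1,0.5,0],[0,0,0]],[1,[-0.1,0.5,0],[0,0,0]],[1,[-0.1,0.5,0],[0,0,0]]]}}

```text
clock: 21.1
eef_pos: [0.5758, -0.0938, 0.0109]
tool_rot: [0.998, 0.063, -0.0, -0.0]
ft_force: [0.9, -2.3, -1.5]
finger_gap: 0.007
```

>>> {"method": "arm_command", "body": {"rows": [[1,[-0.1,0.5,0],[0,0,0]],[1,[-0.1,0.5,0],[0,0,0]],[1,[-0.1,0.5,0],[0,0,0]]]}}

```text
clock: 21.35
eef_pos: [0.5757, -0.0933, 0.0109]
tool_rot: [0.998, 0.063, -0.0, -0.0]
ft_force: [1.0, -2.5, -1.3]
finger_gap: 0.006
```

>>> {"method": "arm_command", "body": {"rows": [[1,[-0.1,0.5,0],[0,0,0]],[1,[-0.1,1,0],[0,0,0]],[1,[-0.1,1,0],[0,0,0]]]}}

```text
clock: 21.6
eef_pos: [0.5756, -0.0923, 0.0109]
tool_rot: [0.998, 0.063, -0.0, -0.0]
ft_force: [0.5, -2.8, -1.7]
finger_gap: 0.006
```

>>> {"method": "arm_command", "body": {"rows": [[1,[-0.1,0.5,0],[0,0,0]],[1,[-0.1,0.5,0],[0,0,0]],[1,[-0.1,0.5,0],[0,0,0]]]}}

```text
clock: 21.85
eef_pos: [0.5755, -0.0918, 0.0109]
tool_rot: [0.998, 0.063, -0.0, -0.0]
ft_force: [0.1, -2.6, -1.3]
finger_gap: 0.005
```

>>> {"method": "arm_command", "body": {"rows": [[1,[-0.1,0.5,0],[0,0,0]],[1,[-0.1,1,0],[0,0,0]],[1,[-0.1,1,0],[0,0,0]]]}}

```text
clock: 22.1
eef_pos: [0.5754, -0.0908, 0.0109]
tool_rot: [0.998, 0.063, -0.0, -0.0]
ft_force: [1.3, -2.3, -1.6]
finger_gap: 0.004
```

>>> {"method": "arm_command", "body": {"rows": [[1,[-0.1,0.5,0],[0,0,0]],[1,[-0.1,0.5,0],[0,0,0]],[1,[-0.1,0.5,0],[0,0,0]]]}}

```text
clock: 22.35
eef_pos: [0.5754, -0.0903, 0.0109]
tool_rot: [0.998, 0.063, 0.0, -0.0]
ft_force: [-0.0, -1.8, -0.1]
finger_gap: -0.0
```

Run:
```python
from h import *
s=arm.get_state(); print(s["ft_force"],s["eef_pos"])
t,_=shot("top","t11"); d,_=shot("scene","s11")
b=cv2.resize(cv2.imread("pics/s11.png")[175:295,180:300],(400,400),interpolation=cv2.INTER_CUBIC)
e=cv2.resize(cv2.imread("pics/t11.png")[140:240,340:440],(400,400),interpolation=cv2.INTER_CUBIC)
cv2.imwrite("pics/m.png",np.hstack([b,e]))
```

```text
[-0.04190032 -1.84881173 -0.10361528] [ 0.57535654 -0.09033613  0.01094484]
```

>>> {"method": "arm_command", "body": {"rows": [[1,[-0.1,0.5,0],[0,0,0]],[1,[-0.1,1,0],[0,0,0]],[1,[-0.1,1,0],[0,0,0]]]}}

```text
clock: 22.7
eef_pos: [0.5755, -0.0895, 0.011]
tool_rot: [0.998, 0.063, 0.0, 0.0]
ft_force: [2.2, -3.9, -2.0]
finger_gap: 0.006
```

>>> {"method": "arm_command", "body": {"rows": [[1,[-0.1,0.5,0],[0,0,0]],[1,[-0.1,0.5,0],[0,0,0]],[1,[-0.1,0.5,0],[0,0,0]]]}}

```text
clock: 22.95
eef_pos: [0.5756, -0.0892, 0.0111]
tool_rot: [0.998, 0.063, 0.001, 0.0]
ft_force: [2.6, -4.8, -2.2]
finger_gap: 0.007
```

The push rose to 3.9 and then 4.8 N while the tool's motion fell short of the command, so both jaws are on the tube. I'll back off, rise and check from above.

>>> {"method": "arm_command", "body": {"rows": [[1,[0.3,-2,0],[0,0,0]],[1,[1,-8,0],[0,0,0]],[1,[2,-16,0],[0,0,0]],[1,[3,-22,5],[0,0,0]],[1,[3,-24,30],[0,0,0]],[1,[0,-20,65],[0,0,0]],[1,[-30,-5,100],[0,0,0]],[1,[-60,15,120],[0,0,0]],[1,[-90,35,130],[0,0,0]],[1,[-105,50,130],[0,0,0]],[1,[-105,50,130],[0,0,0]],[1,[-105,50,130],[0,0,0]]]}}

```text
clock: 23.95
eef_pos: [0.4701, -0.0388, 0.1418]
tool_rot: [0.998, 0.064, 0.001, 0.0]
ft_force: [-0.3, 0.1, -0.3]
finger_gap: 0.0
```

Run:
```python
from h import *
s=arm.get_state(); print(s["ft_force"],s["eef_pos"],s["clock"])
c,_=shot("wrist","w12"); d,_=shot("scene","s12"); np.save("w12.npy",c,allow_pickle=True)
q=proj(c,[W(.022,0,.06)])[0]; a=ring("pics/w12.png",*q,46); p=atz(c,a,.06)
o=np.array(W(0,0)); X=np.array(W(1,0))-o; Y=np.array(W(0,1))-o; print("tube caliper",(p-o)@X,(p-o)@Y)
print("exp:",{k:proj(c,[v])[0].round(1).tolist() for k,v in dict(f0=W(0,-.025,.022),f1=W(0,.03,.022),s0=W(.044,-.025,.022),so=W(.062,-.025,.022),s1=W(.062,.03,.022),bar=W(.074,.055,.069)).items()})
u,v=proj(c,[W(.04,.01,.022)])[0].astype(int); u0,v0=max(u-100,0),max(v-85,0); print("crop",u0,v0)
cv2.imwrite("pics/n.png",cv2.resize(cv2.imread("pics/w12.png")[v0:v0+150,u0:u0+200],(800,600),interpolation=cv2.INTER_CUBIC))
```

```text
[-0.29582795  0.07661675 -0.27601765] [ 0.47012018 -0.03881387  0.14184701] 23.95
pics/w12.png [309.4 144.9] [72.3 97.4]
tube caliper 0.022056689589329947 0.004210534985728766
exp: {'f0': [287.3, 171.3], 'f1': [285.6, 110.2], 's0': [334.6, 171.4], 'so': [353.9, 171.4], 's1': [355.7, 110.3], 'bar': [379.2, 76.8]}
crop 230 48
```

View pics/n.png

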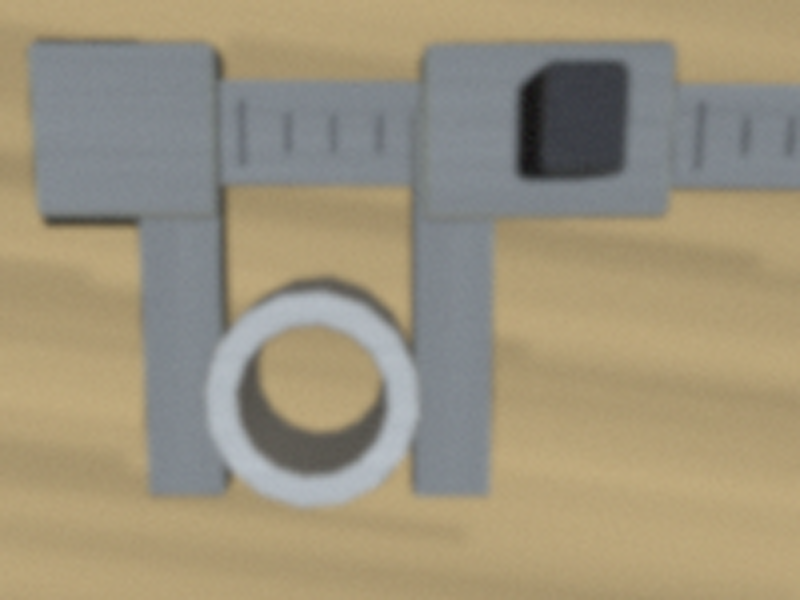

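The last picture shows the tube upright between both jaws, ring centred at about (308,147) in full-image pixels. The sliding jaw looks parallel to the fixed one: its inner edge is near (333,171) at the tip, against 334.6 predicted for a 44 mm gap. The robot is clear of everything, so I hand in.

Run:
```python
from h import *
c=np.load("w12.npy",allow_pickle=True).item(); o=np.array(W(0,0)); X=np.array(W(1,0))-o; Y=np.array(W(0,1))-o
p=atz(c,(308,147.2),.06)-o; q=atz(c,(333.3,171.3),.022)-o; r=atz(c,(352.3,171.3),.022)-o
print("tube",p@X,p@Y,"gap",q@X,r@X-.018)
print(arm.job_done())
```

```text
tube 0.020916240247943023 0.00234070934455027 gap 0.04281105148063939 0.04249104007389158
the job is handed in; nothing more can be done
None
```

The hollow spacer is standing upright between the caliper jaws, released, with the sliding jaw closed on it. I handed the job in at about 24 s of robot time, with the arm touching nothing.

- **Picking up the tube:** The first two grasps missed. Two camera views put the fingertips about 28 mm above the reported TCP, so the fingers were closing level with the tube's rim. After I corrected the height, the grip held at 0.46 opening, about 43 mm.
- **Setting it down:** The push down was brief, about 13 N. After release the tube stood at caliper x = 28.7 mm, y = 0.9 mm.
- **Closing the jaw:** I pushed the grip bar with the closed fingers. The push stayed at 2 to 3 N while the jaw slid. It then rose to 4.8 N while the tool stopped following its commands, and I backed off there.
- **Last checks:** The final wrist picture shows the tube upright between both jaws, with no visible tilt of the sliding jaw.
- **Checks that disagreed:**
  - The gap measured from that picture is 42.5–42.8 mm, not the expected 44 mm. The tube is rigid and my measuring error is about 1–2 mm, so I read this as contact.
  - The automatic rim fit on that picture was distorted because it merged with the jaws, so I read the tube's final position by eye: x = 20.9 mm, y = 2.3 mm.

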